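# Load and clamp the tube rack on the bench mixer

## Robot

A 6-joint arm with a two-finger parallel gripper is mounted at the origin on the work surface. World frame = base frame: x ahead of the robot, y to its left, z up, the work surface at z = 0. Lengths are in m, angles in rad, forces in N, time in s.
With the tool pointing down it reaches from about 0.25 to 0.775 m from the base axis. Payload 4 kg.
Tool frame: the origin (TCP) lies midway between the tips of the shut fingers; the grasp point (between the pads) lies 19 mm behind it; z points along the fingers, y is the line along which they close (so a half turn about z gives the same grasp; the last joint's range is limited). The gripper opens to 94 mm and grips with 3 to 60 N. Pads are 16 mm wide; open, the fingers measure 119 mm over their backs; the gripper's body (75 mm by 177 mm) begins 78 mm behind the grasp point.
Start: joints at [1.195, 0.087, 1.371, -0, 1.684, -0.103], TCP at [0.148, 0.53, 0.206] pointing down, gripper open.
Joint ranges: [-3.1, 3.1], [-0.76, 2.03], [0.27, 2.55], [-1.08, 4.22], [0.17, 2.65], [-2.57, 2.57]. Speed limits (rad/s): [2.79, 2.79, 3.14, 3.14, 3.14, 3.14].

## Interface

Orientations are given as [roll, pitch, yaw] about the fixed x, y, z axes, in that order (R = Rz(yaw) Ry(pitch) Rx(roll)).
In Python, from bench import robot gives the robot as it stands. The module is installed in compiled form; this text tells all that it offers.
- The arm moves only by the shell command python3 -m crank 'ROWS' [FORCE]. ROWS is JSON, a list that holds one entry, the list of rows, each a list of 7 numbers: the shift along the world's x, y, z in cm, then the turn, a rotation vector about the world's x, y, z in rad, then the opening, from 0 (shut) to 1 (fully open). A call has 1 to 8 rows; each row shifts and turns the commanded pose from where the row before left it; what a row does not reach is not made up. A row lasts 1/12 s, in which the tool goes at most 41.7 mm and 7.16 degrees, less where a joint would pass 70% of its speed; a pose out of reach is approached as far as the arm can. A call with a gripper value outside its range is refused whole. The fingers move at their own pace and stop on an object; FORCE is the grip in N (left out, the last holds). Time passes only in rows, so rows that do not move let the fingers close. It gives the time, the measured TCP pose, the force, the opening and the grip force at its end, in the units of the state.
- robot.get_obs(): the state, without advancing time (a new reading comes with each control period).
- robot.capture(name): name is "scene" or "top" or "wrist"; returns the picture (400x640x3 uint8, red, green, blue); there is no depth.
- robot.calibration(name): a dict with "fovy" (degrees; the focal length in pixels is half the picture's height over the tangent of half this angle, whatever the lens; pixels are square), "cx", "cy" (the principal point, pixels), "extrinsics" (4x4, takes a point from camera to world coordinates). Camera axes: x right, y down, z forward; pixel columns grow to the right and rows downward; lengths in m; the calibration is good to about 2 mm. A picture is of the moment at which its call begins: read the wrist's pose just before it. calibration takes no time and is no camera call; for the wrist camera it gives the pose at the moment of the call.
- robot.close_job(): hands the job in; it is judged then, once.
The state is a dict: "t": time; "joint_positions": joint angles; "joint_vel": joint speeds; "tau": joint torques, N m; "tcp_pos": TCP position; "ee_rot": TCP orientation; "contact_force": force on the tool from outside, world axes, zero at the start; "torque": the same for the moment, N m; "finger_gap": finger opening in m; "gripper_force": force on a finger pad.
Only numpy, scipy, OpenCV 4.12 (cv2) and the standard library are available. Lean on these libraries where they do the work, as an engineer would, in place of code of your own. Each camera call takes 0.05 s, during which the arm holds its last target. There are 200 camera calls.

## Task

Get the bench mixer ready to run: first take the bottle that was left on its platform and stand it upright in the steel tray beside the other bottle. Then set the rack that is full of tubes flat on the platform between the four corner stops, and push the toggle clamp's handle down over centre until it locks and the pad holds the rack. Keep the bottles and racks upright and leave everything else where it stands.

Things in the scene. Friction and masses are not known exactly. Their poses are not given: they have to be found in the camera images.
- mixer: Bench mixer, fixed on the bench: white housing 110 mm (x) by 320 mm (y), from y = -105 to +215 mm, with a flat aluminium platform, top 50 mm above the bench, and a steel toggle clamp at its +y end. Origin on the bench under the bay centre, z up
- mixer_bay (a point): Centre of the rack bay, on the platform's top face. y along the bay's length towards the clamp, x across. Four L-shaped steel corner stops, 14 mm high, leave a bay 188 mm long (y) by 60 mm wide (x); the rack goes in with its length along y. At first a bottle stands in it
- bottle_mid (a point): The bottle left standing in the mixer's bay: a straight white jar with grey cap, 52 mm in diameter, 95 mm tall, about 0.16 kg; this point is its centre, half-way up. Its place along the bay varies by 50 mm either way
- tray: Low open steel tray, 150 mm (its x) by 90 mm (its y), walls 18 mm high and 4 mm thick, floor 4 mm thick; origin at the centre of its underside, on the bench. It does not move. One end (+x half) already holds the other bottle; the end at -x is free (its middle is at x = -36 mm)
- spare_mid (a point): The other bottle, the same size as the first, already standing in the tray about 36 mm from the tray's centre towards its +x end; leave it there. This point is its centre, half-way up
- rack_mid (a point): Rack full of tubes: white block 180 mm long (x), 52 mm wide (y), 62 mm high; 21 grey-capped tubes reach 82 mm height over the middle 120 mm; the last 30 mm at each end are bare landings, 62 mm high, for the clamp pad. Same either way round. About 0.3 kg, on the bench. This point is its centre, 41 mm above its underside
- empty_rack_mid (a point): An empty rack of the same block size (180 by 52 by 62 mm) without tubes; leave it alone. This point is 31 mm above its underside
- handle (a joint): Toggle clamp handle angle, rad. 0 = open: handle rises 1.12 rad (64 deg) above level, pointing away from the bay (mixer +y). Grows as it is pushed down: rise = 1.12 minus this. Starts at 0 to 0.1 and stays where left. The pad arm swings down with it; with a rack in, past 0.75 a spring resists (a few N at the grip) up to centre at 0.98; beyond, it locks at the stop, 1.08
- handle_pivot (a point): The handle's hinge axis (along mixer x), 183 mm from the bay centre along the mixer's y and 84 mm above the platform
- handle_push (a point): Point on the handle's centre line to push, 115 mm from the hinge. The black rubber grip is 24 mm wide, 14 mm thick (so its top face is 7 mm above the centre line) and reaches from 62 to 142 mm from the hinge. Pushed on its upper face it moves down and outwards on an arc about the hinge
- pad_face (a point): Centre of the clamp pad's lower face (rubber, 22 mm in diameter). With the clamp open it stands up beyond the bay's +y end, some 180 to 200 mm above the bench; when locked it bears on the rack's end landing, 74 mm from the bay centre
- pad (a joint): How far the sprung clamp pad is pressed in, m: 0 when it bears on nothing, about 0.0035 (some 9 N) when clamped on the rack
- jar_left_mid (a point): Small specimen jar, 40 mm in diameter, 55 mm tall, on the bench at the left (+y); leave alone. Point half-way up
- jar_right_mid (a point): Another such specimen jar, at the right; leave alone. Point half-way up
- scanner: White hand-held code scanner lying on the bench, 160 mm long (x), 62 mm wide, 34 mm high; leave alone. Origin under its middle
- pen_cup: Blue cup with pens, 80 mm in diameter, 100 mm tall (pens to 145 mm); leave alone. Origin at the centre of its underside

How it is judged:
By the outcome, as a careful person would: the job done as asked, in the order asked, and still so for the second after the job is handed in, with the robot touching nothing.
It also fails if it takes over 72 s, if anything falls off the work surface, if the arm or the gripper's body presses on something with over 40 N, if the wrist force passes 120 N, or if a joint passes its speed limit or range.

## Working session

There is one attempt and no reset: what is moved stays moved. The work goes in short steps, Python scripts to look and compute and a shell command to move; the robot and the scene stay as the last step left them, time stands still between calls to the robot, and variables do not carry over. Pictures are saved under pics/ and viewed, at most 11 in all, crops included, and the job is handed in when it is done.

```bash
mkdir -p pics; cat > h.py <<'E'
import numpy as np, cv2
from bench import robot
def ray(name,u,v,c=None):
    c=c or robot.calibration(name); f=200/np.tan(np.radians(c["fovy"])/2)
    T=np.array(c["extrinsics"]); d=T[:3,:3]@np.array([(u-c["cx"])/f,(v-c["cy"])/f,1]); return T[:3,3],d
def onz(name,u,v,z,c=None):
    o,d=ray(name,u,v,c); return o+d*(z-o[2])/d[2]
def proj(name,p,c=None):
    c=c or robot.calibration(name); f=200/np.tan(np.radians(c["fovy"])/2)
    T=np.array(c["extrinsics"]); q=T[:3,:3].T@(np.array(p)-T[:3,3]); return q[0]/q[2]*f+c["cx"],q[1]/q[2]*f+c["cy"]
def save(name,fn):
    im=robot.capture(name); cv2.imwrite(fn,im[:,:,::-1]); return im
E
python3 - <<'E'
from h import *
for n in("scene","top"):
    save(n,f"pics/{n}0.png"); c=robot.calibration(n); print(n,c["fovy"],c["cx"],c["cy"],np.round(c["extrinsics"],3).tolist())
print(robot.get_obs())
a=cv2.imread("pics/scene0.png");b=cv2.imread("pics/top0.png");
E
```

```text
scene 43.26816298207205 310.50552670429965 200.15509601821302 [[0.225, 0.751, -0.62, 1.356], [0.974, -0.18, 0.136, -0.177], [-0.01, -0.635, -0.773, 1.179], [0.0, 0.0, 0.0, 1.0]]
top 55.310150232390285 315.6213675620978 199.17141299434255 [[0.008, -0.981, 0.196, 0.269], [-1.0, -0.005, 0.014, -0.024], [-0.013, -0.196, -0.981, 1.371], [0.0, 0.0, 0.0, 1.0]]
{'t': 0.1, 'joint_positions': array([ 1.19491230e+00,  8.79105836e-02,  1.37206995e+00,  1.60841035e-05,
        1.68360192e+00, -1.03111105e-01]), 'joint_vel': array([-0.00108977, -0.00082272, -0.00229474, -0.00013807,  0.00080811,
        0.00084943]), 'tau': array([ 2.88134710e-03, -3.41254091e+01, -3.03300869e+01,  7.21075851e-02,
        3.04196903e-02, -1.00320447e-04]), 'tcp_pos': array([0.14799831, 0.52921233, 0.20442193]), 'ee_rot': array([-3.13961507e+00, -2.20707044e-04,  2.86882131e+00]), 'contact_force': array([-0.45159006, -0.21397809,  0.80633413]), 'torque': array([-0.03471419, -0.00289482, -0.00298196]), 'gripper_force': 0.0, 'finger_gap': 0.09369927132296106}
```

View pics/top0.png

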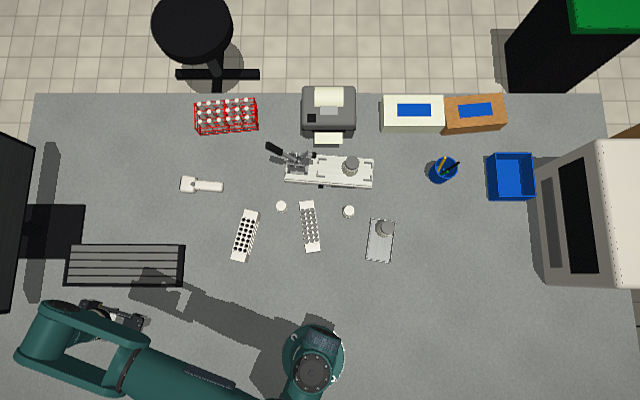

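View pics/scene0.png

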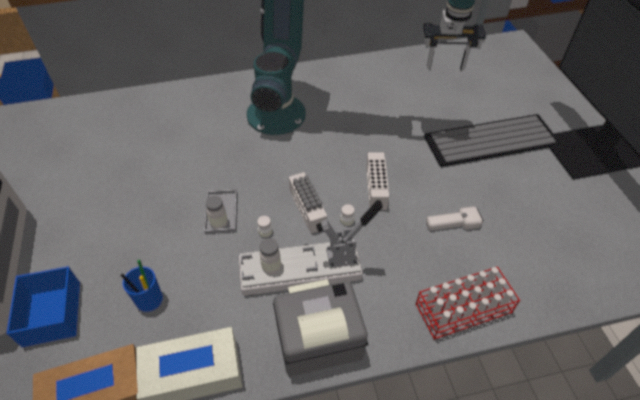

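The top view shows the mixer at about (330,170) with the bottle at (351,165), the tray at (380,240) with the spare at (385,228), the full rack at (310,227), the empty rack at (245,236), and the clamp handle reaching to (268,147). The scene view agrees. I'll zoom in on the top view and cast rays.

```bash
python3 - <<'E'
from h import *
b=cv2.imread("pics/top0.png")[130:270,230:430]
cv2.imwrite("pics/c.png",cv2.resize(b,(800,560),interpolation=cv2.INTER_CUBIC))
for n,u,v,z in[("bottle cap",351,165,.145),("mix c1",284,181,.05),("mix c2",372,187,.05),("mix c3",374,158,.05),("rack",309,226,.082),("rackend1",306,201,.062),("rackend2",313,250,.062),("tray",380,240,.018),("spare",385,228,.1),("grip tip",268,147,.26),("erack",245,235,.062),("jarL",281,206,.055),("jarR",348,211,.055)]:
    print(n,np.round(onz("top",u,v,z),3))
E
```

```text
bottle cap [ 0.631 -0.123  0.145]
mix c1 [0.598 0.108 0.05 ]
mix c2 [ 0.578 -0.205  0.05 ]
mix c3 [ 0.685 -0.214  0.05 ]
rack [0.433 0.016 0.082]
rackend1 [0.524 0.028 0.062]
rackend2 [0.354 0.002 0.062]
tray [ 0.394 -0.233  0.018]
spare [ 0.426 -0.238  0.1  ]
grip tip [0.653 0.139 0.26 ]
erack [0.403 0.237 0.062]
jarL [0.507 0.116 0.055]
jarR [ 0.49  -0.118  0.055]
```

View pics/c.png

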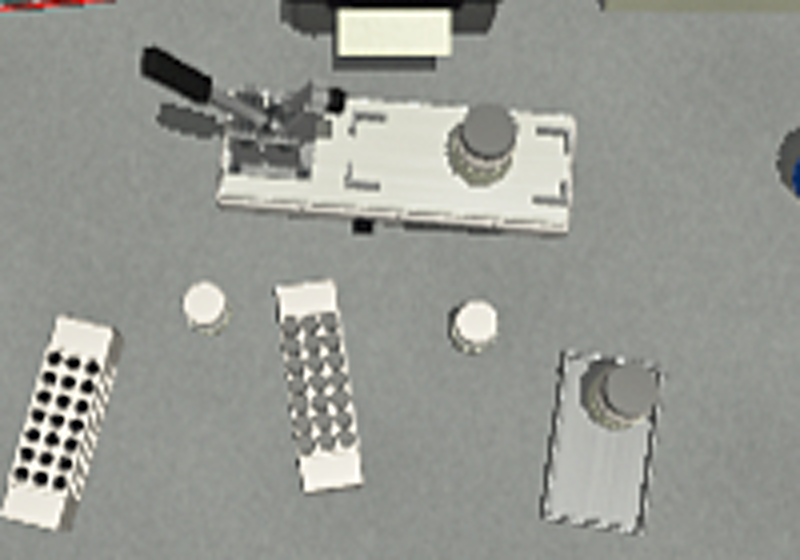

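The 4x crop (offset 230,130) shows the bay stops at about (350,118), (347,187), (570,130) and (568,200). The bottle cap is at (489,130), the spare cap at (631,388), and the tray corners are at (565,350), (662,358), (640,533) and (543,520). The full rack's top corners are at (275,290), (335,281), (363,486) and (305,492).

```bash
python3 - <<'E'
from h import *
P=lambda L,z:np.array([onz("top",230+u/4-.4,130+v/4-.4,z) for u,v in L])
for n,L,z in[("bay",[(350,118),(347,187),(568,200),(570,130)],.062),("tray",[(565,350),(662,358),(640,533),(543,520)],.018),("rack",[(275,290),(335,281),(363,486),(305,492)],.062),("bottle",[(489,130)],.145),("spare",[(631,388)],.099),("jarR",[(476,321)],.055),("jarL",[(205,302)],.055)]:
    p=P(L,z);print(n,np.round(p[:,:2].mean(0),3),np.round(p[:,:2],3).tolist())
    if len(L)==4:
        s=[np.linalg.norm(p[i,:2]-p[(i+1)%4,:2]) for i in range(4)]
        d=(p[2]+p[3]-p[0]-p[1]) if s[1]>s[0] else (p[1]+p[2]-p[0]-p[3]); print("  sides",np.round(s,3),"dir deg",np.degrees(np.arctan2(d[1],d[0])))
E
```

```text
bay [ 0.639 -0.106] [[0.677, -0.009], [0.613, -0.007], [0.602, -0.202], [0.666, -0.205]]
  sides [0.064 0.195 0.064 0.196] dir deg -93.11446285779554
tray [ 0.396 -0.234] [[0.475, -0.203], [0.468, -0.289], [0.314, -0.265], [0.325, -0.18]]
  sides [0.086 0.156 0.085 0.152] dir deg 171.33732422228724
rack [0.436 0.015] [[0.52, 0.055], [0.528, 0.003], [0.35, -0.023], [0.345, 0.027]]
  sides [0.053 0.18  0.05  0.177] dir deg -171.2951546578111
bottle [ 0.641 -0.126] [[0.641, -0.126]]
spare [ 0.431 -0.246] [[0.431, -0.246]]
jarR [ 0.495 -0.121] [[0.495, -0.121]]
jarL [0.51  0.117] [[0.51, 0.117]]
```

Poses are good enough to set out. I'll go above the bottle with the closing axis near world y, then look with the wrist camera.

```bash
R='[2.46,-3.27,0.2,0,0,0.006,1]'
python3 -m crank '[[[2.46,-3.27,0.2,0,0,0.006,1],[2.46,-3.27,0.2,0,0,0.006,1],[2.46,-3.27,0.2,0,0,0.006,1],[2.46,-3.27,0.2,0,0,0.006,1],[2.46,-3.27,0.2,0,0,0.006,1],[2.46,-3.27,0.2,0,0,0.006,1],[2.46,-3.27,0.2,0,0,0.006,1],[2.46,-3.27,0.2,0,0,0.006,1]]]'
python3 -m crank '[[[2.46,-3.27,0.2,0,0,0.006,1],[2.46,-3.27,0.2,0,0,0.006,1],[2.46,-3.27,0.2,0,0,0.006,1],[2.46,-3.27,0.2,0,0,0.006,1],[2.46,-3.27,0.2,0,0,0.006,1],[2.46,-3.27,0.2,0,0,0.006,1],[2.46,-3.27,0.2,0,0,0.006,1],[2.46,-3.27,0.2,0,0,0.006,1]]]'
python3 -m crank '[[[2,-3.27,0.2,0,0,0.006,1],[2,-3.27,0.2,0,0,0.006,1],[2,-3.27,0.2,0,0,0.006,1],[1,-2,0.2,0,0,0.006,1],[0,0,0,0,0,0,1],[0,0,0,0,0,0,1]]]'
python3 - <<'E'
from h import *
save("wrist","pics/w1.png"); c=robot.calibration("wrist"); print(c["fovy"],c["cx"],c["cy"],np.round(c["extrinsics"],3).tolist())
import json; json.dump({k:np.array(v).tolist() for k,v in c.items()},open("w1.json","w")); print(robot.get_obs()["joint_positions"])
E
```

```text
t: 0.77
tcp_pos: [0.3454, 0.2662, 0.2213]
ee_rot: [-3.142, -0.0, 2.917]
contact_force: [1.1, 0.4, 0.4]
finger_gap: 0.0941
gripper_force: 0.0
t: 1.43
tcp_pos: [0.5424, 0.0045, 0.237]
ee_rot: [3.141, -0.001, 2.965]
contact_force: [-0.3, 0.1, 0.1]
finger_gap: 0.0936
gripper_force: 0.0
t: 1.93
tcp_pos: [0.6117, -0.1126, 0.2441]
ee_rot: [3.141, -0.003, 2.987]
contact_force: [-0.0, 0.0, 0.2]
finger_gap: 0.094
gripper_force: 0.0
60.34858811150221 324.565439042424 195.80103312344016 [[0.152, 0.962, 0.226, 0.547], [0.988, -0.148, -0.034, -0.1], [0.0, 0.229, -0.973, 0.424], [0.0, 0.0, 0.0, 1.0]]
[-2.71876231e-01  2.47126695e-01  1.11058920e+00  7.19391888e-04
  1.78592971e+00 -1.68917626e+00]
```

View pics/w1.png

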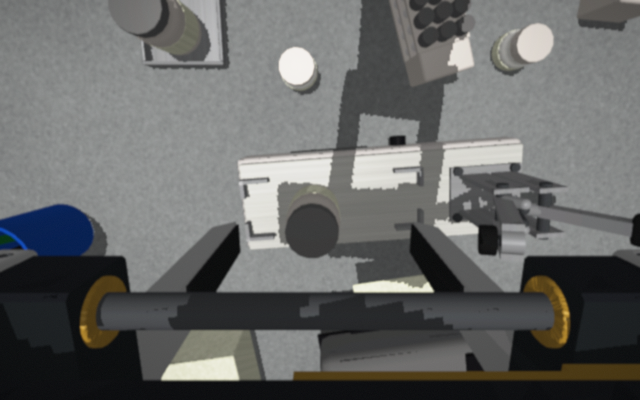

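The wrist view shows the bottle cap centred at about (312,230). The bay stops are at left (246,180) and (249,237), right about (420,169) and (421,219). The tray is at top left and the clamp on the right.

```bash
python3 - <<'E'
from h import *
import json; c=json.load(open("w1.json"))
print("bottle",onz("wrist",312,230,.145,c).round(4)); o=robot.get_obs(); print(o["tcp_pos"],o["ee_rot"])
p=np.array([onz("wrist",u,v,.062,c) for u,v in[(246,180),(249,237),(421,219),(420,169)]]); print(p.round(3).tolist(),p.mean(0).round(4)); d=p[2]+p[3]-p[0]-p[1]; print(np.degrees(np.arctan2(d[1],d[0])))
E
```

```text
bottle [ 0.6397 -0.1248  0.145 ]
[ 0.61143815 -0.11144211  0.24459584] [ 3.14065200e+00 -1.95548447e-03  2.98825013e+00]
[[0.601, -0.193, 0.062], [0.665, -0.203, 0.062], [0.673, -0.012, 0.062], [0.618, -0.008, 0.062]] [ 0.6391 -0.1039  0.062 ]
86.23025034813028
```

```bash
python3 -m crank '[[[1.45,-0.65,0,0,0,0,1],[1.45,-0.65,0,0,0,0,1],[0,0,-3,0,0,0,1],[0,0,-3,0,0,0,1],[0,0,-3,0,0,0,1],[0,0,-3,0,0,0,1],[0,0,-2,0,0,0,1],[0,0,-1.3,0,0,0,1]]]' 20
python3 -m crank '[[[0,0,0,0,0,0,1],[0,0,0,0,0,0,0.4],[0,0,0,0,0,0,0.4],[0,0,0,0,0,0,0.2],[0,0,0,0,0,0,0.2],[0,0,0,0,0,0,0.2],[0,0,0,0,0,0,0.2],[0,0,0,0,0,0,0.2]]]' 20
```

```text
t: 2.65
tcp_pos: [0.6386, -0.1221, 0.0892]
ee_rot: [3.14, -0.005, 2.991]
contact_force: [0.8, 0.3, -0.3]
finger_gap: 0.0939
gripper_force: 0.0
t: 3.32
tcp_pos: [0.6412, -0.1259, 0.0936]
ee_rot: [-3.139, 0.002, 2.988]
contact_force: [-0.4, -3.2, 3.1]
finger_gap: 0.0515
gripper_force: 20.0
```

```bash
python3 -m crank '[[[0,0,1,0,0,0,0.2],[0,0,2.5,0,0,0,0.2],[0,0,3,0,0,0,0.2],[0,0,2.5,0,0,0,0.2],[0,0,1,0,0,0,0.2],[-1,-0.37,0,0,0,0,0.2],[-2,-0.74,0,0,0,0,0.2],[-2.5,-0.93,0,0,0,0.02,0.2]]]'
python3 -m crank '[[[-2.5,-0.93,0,0,0,0.02,0.2],[-2.5,-0.93,0,0,0,0.02,0.2],[-2.5,-0.93,0,0,0,0,0.2],[-2.5,-0.93,0,0,0,0,0.2],[-2.5,-0.93,0,0,0,0,0.2],[-2.5,-0.93,0,0,0,0,0.2],[-2.5,-0.93,0,0,0,0,0.2],[-2.5,-0.93,0,0,0,0,0.2]]]'
python3 -m crank '[[[-2.5,-0.93,0,0,0,0,0.2],[-1.7,-0.6,0,0,0,0,0.2],[-0.8,-0.3,0,0,0,0,0.2],[0,0,0,0,0,0,0.2],[0,0,0,0,0,0,0.2]]]'
python3 - <<'E'
from h import *
import json
save("wrist","pics/w2.png"); c=robot.calibration("wrist"); json.dump({k:np.array(v).tolist() for k,v in c.items()},open("w2.json","w")); o=robot.get_obs(); print(o["tcp_pos"],o["ee_rot"])
E
```

```text
t: 3.98
tcp_pos: [0.5856, -0.1443, 0.1912]
ee_rot: [3.14, -0.001, 3.011]
contact_force: [0.5, -0.5, -2.2]
finger_gap: 0.0509
gripper_force: 20.0
t: 4.65
tcp_pos: [0.3842, -0.219, 0.1916]
ee_rot: [3.14, -0.001, 3.049]
contact_force: [-0.6, -0.9, -0.6]
finger_gap: 0.0514
gripper_force: 20.0
t: 5.07
tcp_pos: [0.3361, -0.2375, 0.1923]
ee_rot: [3.141, 0.001, 3.048]
contact_force: [0.2, 0.3, -2.0]
finger_gap: 0.0517
gripper_force: 20.0
[ 0.336415   -0.23739149  0.19227268] [3.14068042e+00 4.33291325e-04 3.04910642e+00]
```

View pics/w2.png

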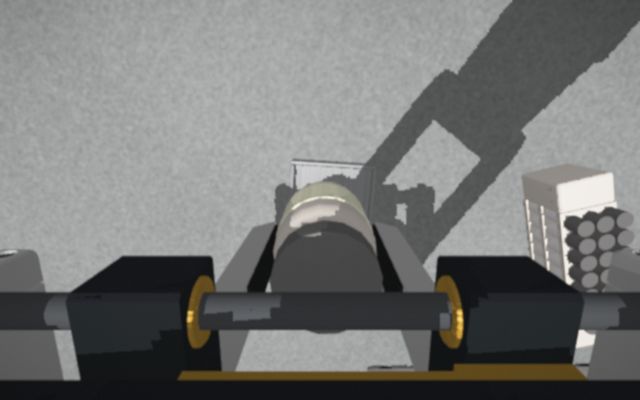

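The bottle is held upright. The tray's -x wall is visible, with its corners at about (293,160) and (374,166).

```bash
python3 - <<'E'
from h import *
import json; c=json.load(open("w2.json"))
p=np.array([onz("wrist",u,v,.018,c)[:2] for u,v in[(293,160),(374,166)]]); print(p.round(4).tolist(), np.linalg.norm(p[1]-p[0]))
e=(p[1]-p[0])/np.linalg.norm(p[1]-p[0]); n=np.array([e[1],-e[0]]); print(np.degrees(np.arctan2(n[1],n[0])),"target",p.mean(0)+n*.039)
E
```

```text
[[0.3138, -0.2661], [0.3277, -0.1834]] 0.08394431989975078
-9.523742374616006 target [ 0.35923777 -0.23120088]
```

```bash
python3 -m crank '[[[1.15,0.35,0,0,0,-0.03,0.2],[1.15,0.35,0,0,0,-0.03,0.2],[0,0,-2,0,0,0,0.2],[0,0,-3,0,0,0,0.2],[0,0,-3,0,0,0,0.2],[0,0,-3,0,0,0,0.2],[0,0,-2,0,0,0,0.2],[0,0,-1,0,0,0,0.2]]]'
python3 -m crank '[[[0,0,-0.3,0,0,0,0.2],[0,0,0,0,0,0,0.2],[0,0,0,0,0,0,0.2]]]'
```

```text
t: 5.78
tcp_pos: [0.3579, -0.2284, 0.0488]
ee_rot: [3.138, -0.005, 2.991]
contact_force: [-0.4, 0.3, -1.1]
finger_gap: 0.0515
gripper_force: 20.0
t: 6.03
tcp_pos: [0.3601, -0.2313, 0.0508]
ee_rot: [-3.14, 0.002, 2.989]
contact_force: [-0.2, -0.4, -2.1]
finger_gap: 0.0517
gripper_force: 20.0
```

```bash
python3 -m crank '[[[0,0,-0.3,0,0,0,0.2],[0,0,0,0,0,0,0.2],[0,0,0,0,0,0,0.2]]]'
python3 -m crank '[[[0,0,-0.15,0,0,0,0.2],[0,0,0,0,0,0,0.2],[0,0,0,0,0,0,0.2]]]'
```

```text
t: 6.28
tcp_pos: [0.3595, -0.2314, 0.0475]
ee_rot: [-3.14, 0.002, 2.989]
contact_force: [1.2, 0.2, -0.3]
finger_gap: 0.0514
gripper_force: 20.0
t: 6.53
tcp_pos: [0.36, -0.2315, 0.0474]
ee_rot: [-3.14, 0.003, 2.989]
contact_force: [-0.4, 1.8, 7.2]
finger_gap: 0.0515
gripper_force: 20.0
```

```bash
python3 -m crank '[[[0,0,0,0,0,0,0.7],[0,0,0,0,0,0,1],[0,0,0,0,0,0,1],[0,0,0,0,0,0,1],[0,0,2,0,0,0,1],[0,0,3,0,0,0,1],[0,0,4,0,0,0,1],[0,0,4,0,0,0,1]]]'
python3 -m crank '[[[0,0,4,0,0,0,1],[1,3,2,0,0,0.04,1],[1,3,0,0,0,0.04,1],[1,3.4,0,0,0,0.04,1],[1,3.4,0,0,0,0.04,1],[1,3.4,0,0,0,0.04,1],[1,3.4,0,0,0,0.04,1],[1,3,0,0,0,0.04,1]]]'
python3 -m crank '[[[0.6,2,0,0,0,0.02,1],[0,0,0,0,0,0,1],[0,0,0,0,0,0,1]]]'
python3 - <<'E'
from h import *
import json
save("wrist","pics/w3.png"); c=robot.calibration("wrist"); json.dump({k:np.array(v).tolist() for k,v in c.items()},open("w3.json","w")); o=robot.get_obs(); print(o["tcp_pos"],o["ee_rot"])
E
```

```text
t: 7.2
tcp_pos: [0.3579, -0.23, 0.1752]
ee_rot: [3.14, -0.003, 2.989]
contact_force: [1.6, 0.0, 0.2]
finger_gap: 0.0933
gripper_force: 0.0
t: 7.87
tcp_pos: [0.4288, -0.0027, 0.2349]
ee_rot: [3.141, 0.0, -3.012]
contact_force: [-0.0, 0.5, -0.6]
finger_gap: 0.0942
gripper_force: 0.0
t: 8.12
tcp_pos: [0.4347, 0.0159, 0.2346]
ee_rot: [-3.141, -0.001, -2.992]
contact_force: [-0.2, -0.8, -0.0]
finger_gap: 0.0941
gripper_force: 0.0
[0.43460073 0.01508816 0.23471202] [-3.14113445e+00 -8.88363373e-04 -2.99395915e+00]
```

View pics/w3.png

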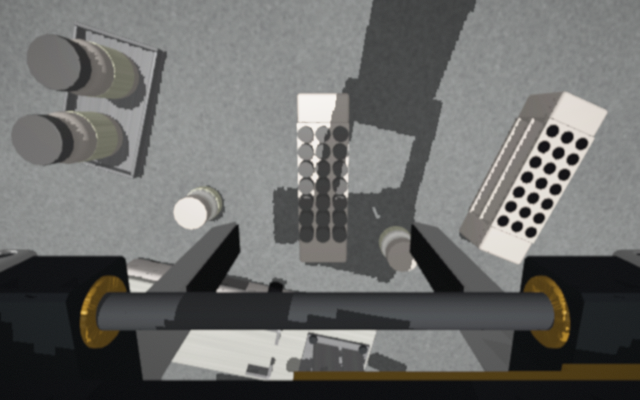

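Both bottles stand upright in the tray. The full rack is straight under the gripper, with top corners at about (297,94), (350,94), (299,262) and (347,262). The left jar at (398,248) is close to the right-hand finger's path.

```bash
python3 - <<'E'
from h import *
import json; c=json.load(open("w3.json"))
p=np.array([onz("wrist",u,v,.062,c)[:2] for u,v in[(297,94),(350,94),(347,262),(299,262)]]); print(p.round(4).tolist(), p.mean(0)); d=p[2]+p[3]-p[0]-p[1]; print(np.linalg.norm(d)/2,np.degrees(np.arctan2(d[1],d[0])))
print("jarL",onz("wrist",401,251,.055,c).round(3))
E
```

```text
[[0.3543, -0.0229], [0.3466, 0.0286], [0.5224, 0.0546], [0.5303, 0.0023]] [0.43841729 0.01564531]
0.17773712566987063 8.27222968603054
jarL [0.504 0.113 0.055]
```

```bash
python3 -m crank '[[[0.2,0.05,-3,0,0,0,1],[0,0,-4,0,0,0,1],[0,0,-4,0,0,0,1],[0,0,-4,0,0,0,1],[0,0,-3,0,0,0,1],[0,0,-2,0,0,0,1],[0,0,-0.9,0,0,0,1],[0,0,0,0,0,0,1]]]' 35
python3 -m crank '[[[0,0,0,0,0,0,0.6],[0,0,0,0,0,0,0.6],[0,0,0,0,0,0,0.3],[0,0,0,0,0,0,0.3],[0,0,0,0,0,0,0.3],[0,0,0,0,0,0,0.3],[0,0,0,0,0,0,0.3],[0,0,0,0,0,0,0.3]]]' 35
```

```text
t: 8.83
tcp_pos: [0.4347, 0.0148, 0.0237]
ee_rot: [3.141, -0.005, -2.997]
contact_force: [-1.3, -0.2, 0.3]
finger_gap: 0.0942
gripper_force: 0.0
t: 9.5
tcp_pos: [0.4373, 0.0153, 0.0266]
ee_rot: [-3.14, 0.001, -2.994]
contact_force: [-0.6, -2.1, 2.8]
finger_gap: 0.052
gripper_force: 35.0
```

```bash
python3 -m crank '[[[0,0,1,0,0,0,0.3],[0,0,2,0,0,0,0.3],[0,0,3,0,0,0,0.3],[0,0,2,0,0,0,0.3],[0,0,1,0,0,0,0.3],[0,0,0,0,0,0,0.3],[0,0,0,0,0,0,0.3]]]'
python3 -m crank '[[[0.4,-0.6,0,0,0,-0.074,0.3],[0.4,-0.6,0,0,0,-0.111,0.3],[0.4,-0.6,0,0,0,-0.111,0.3],[0.4,-0.6,0,0,0,-0.111,0.3],[0.4,-0.6,0,0,0,-0.111,0.3],[0.4,-0.6,0,0,0,-0.111,0.3],[0.4,-0.6,0,0,0,-0.111,0.3],[0.4,-0.6,0,0,0,-0.111,0.3]]]'
python3 -m crank '[[[0.4,-0.6,0,0,0,-0.111,0.3],[0.4,-0.6,0,0,0,-0.111,0.3],[0.4,-0.6,0,0,0,-0.111,0.3],[0.4,-0.6,0,0,0,-0.111,0.3],[0.4,-0.6,0,0,0,-0.111,0.3],[0.4,-0.6,0,0,0,-0.111,0.3],[0.4,-0.6,0,0,0,-0.111,0.3],[0.4,-0.6,0,0,0,-0.111,0.3]]]'
python3 -m crank '[[[0,0,0,0,0,-0.037,0.3],[0,0,0,0,0,0,0.3],[0,0,0,0,0,0,0.3]]]'
```

```text
t: 10.08
tcp_pos: [0.4365, 0.016, 0.1156]
ee_rot: [3.141, -0.0, -2.994]
contact_force: [-0.3, 0.1, -3.1]
finger_gap: 0.0517
gripper_force: 35.0
t: 10.75
tcp_pos: [0.4673, -0.0321, 0.1132]
ee_rot: [-3.139, -0.005, 2.432]
contact_force: [-0.3, -0.3, -3.0]
finger_gap: 0.0518
gripper_force: 35.0
t: 11.42
tcp_pos: [0.4993, -0.08, 0.113]
ee_rot: [-3.136, -0.002, 1.544]
contact_force: [-0.2, -0.2, -1.9]
finger_gap: 0.0515
gripper_force: 35.0
t: 11.67
tcp_pos: [0.4995, -0.0798, 0.1138]
ee_rot: [-3.137, -0.001, 1.514]
contact_force: [0.2, -0.2, -1.4]
finger_gap: 0.0516
gripper_force: 35.0
```

```bash
python3 -m crank '[[[1,-0.2,0,0,0,0,0.3],[2,-0.4,0,0,0,0,0.3],[2.5,-0.4,0,0,0,0,0.3],[2.5,-0.4,0,0,0,0,0.3],[2.5,-0.4,0,0,0,0,0.3],[2.5,-0.4,0,0,0,0,0.3],[1,-0.3,0,0,0,0,0.3],[0,0,0,0,0,0,0.3]]]'
python3 -m crank '[[[0,0,0,0,0,0,0.3]]]'
python3 - <<'E'
from h import *
import json
save("wrist","pics/w4.png"); c=robot.calibration("wrist"); json.dump({k:np.array(v).tolist() for k,v in c.items()},open("w4.json","w")); o=robot.get_obs(); print(o["tcp_pos"],o["ee_rot"]); 
t=save("top","pics/t4.png")
a=cv2.imread("pics/w4.png"); b=cv2.resize(t[:,:,::-1][140:200,270:390],(800,400),interpolation=cv2.INTER_CUBIC)
E
```

```text
t: 12.33
tcp_pos: [0.643, -0.1056, 0.1143]
ee_rot: [-3.141, -0.0, 1.514]
contact_force: [-0.8, 0.0, -2.7]
finger_gap: 0.0519
gripper_force: 35.0
t: 12.42
tcp_pos: [0.6409, -0.105, 0.1147]
ee_rot: [-3.14, -0.0, 1.514]
contact_force: [-0.3, -1.0, -2.9]
finger_gap: 0.0519
gripper_force: 35.0
[ 0.64037237 -0.104883    0.11503643] [-3.13975856e+00 -4.80772942e-04  1.51337937e+00]
```

View pics/w4.png

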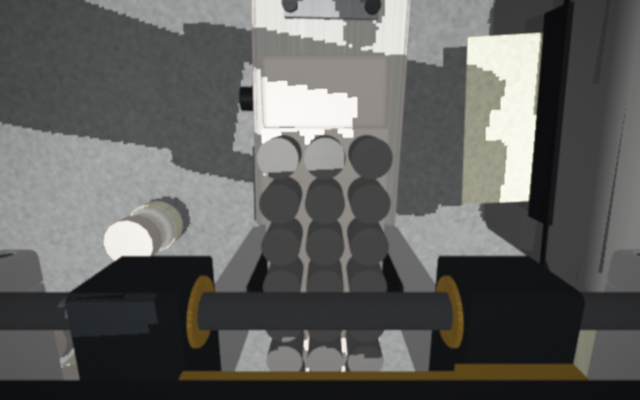

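The rack is held over the bay. Its +y end top corners are at about (262,57) and (387,57), and the housing edges at row 100 are at about x=253 and 403. The stops are hidden below it, so I'll use the housing edges as a cross-check.

```bash
python3 - <<'E'
from h import *
import json; c=json.load(open("w4.json")); im=cv2.imread("pics/w4.png").astype(int)
for v in (12,25,40,190,205): print(v,im[v,240:270,1].tolist(),im[v,388:418,1].tolist())
zb=.0885
p=np.array([onz("wrist",u,v,zb+.062,c) for u,v in[(262,57),(387,57)]]);print("rack end",p.round(4).tolist())
print("scr",onz("wrist",290,5,.05,c).round(4),onz("wrist",373,5,.05,c).round(4))
for v in(12,40,): print([onz("wrist",u,v,.05,c).round(4).tolist() for u in(254,408)])
E
```

```text
12 [158, 157, 156, 158, 157, 157, 158, 158, 158, 159, 161, 177, 200, 207, 200, 208, 222, 229, 229, 228, 228, 228, 228, 227, 227, 227, 227, 227, 228, 228] [230, 229, 229, 230, 229, 227, 226, 228, 229, 229, 228, 227, 227, 226, 226, 228, 230, 226, 205, 188, 189, 179, 155, 148, 150, 152, 155, 156, 154, 154]
25 [157, 155, 153, 152, 155, 159, 162, 162, 162, 160, 158, 155, 173, 197, 201, 210, 223, 229, 230, 230, 229, 230, 230, 229, 228, 228, 228, 228, 229, 229] [230, 230, 230, 230, 229, 228, 229, 230, 230, 229, 228, 227, 227, 227, 229, 231, 227, 207, 191, 194, 185, 160, 151, 154, 154, 153, 152, 153, 154, 153]
40 [79, 82, 82, 84, 84, 84, 84, 84, 85, 83, 85, 95, 112, 123, 124, 120, 122, 125, 128, 126, 125, 127, 127, 125, 123, 125, 125, 125, 126, 125] [230, 231, 232, 230, 229, 230, 231, 231, 230, 228, 227, 227, 228, 230, 232, 227, 207, 190, 192, 181, 155, 144, 149, 152, 156, 157, 156, 155, 153, 154]
190 [168, 168, 170, 170, 167, 164, 161, 159, 159, 160, 162, 165, 155, 126, 97, 104, 122, 128, 127, 130, 132, 134, 133, 127, 105, 83, 71, 69, 69, 70] [131, 131, 130, 129, 129, 126, 126, 125, 120, 102, 87, 80, 80, 80, 82, 83, 83, 84, 84, 84, 84, 82, 83, 83, 83, 84, 83, 82, 80, 82]
205 [160, 161, 161, 163, 165, 167, 167, 166, 164, 162, 160, 159, 157, 143, 108, 100, 119, 127, 117, 93, 74, 69, 68, 69, 68, 70, 68, 68, 69, 69] [69, 77, 98, 120, 124, 125, 128, 122, 104, 92, 87, 85, 85, 83, 83, 84, 83, 84, 83, 82, 83, 84, 84, 84, 83, 84, 84, 85, 86, 86]
rack end [[0.6216, -0.0138, 0.1505], [0.6706, -0.0166, 0.1505]]
scr [0.6264 0.0329 0.05  ] [0.6799 0.0298 0.05  ]
[[0.6028, 0.0301, 0.05], [0.7025, 0.0244, 0.05]]
[[0.6011, 0.0133, 0.05], [0.7024, 0.0075, 0.05]]
```

```bash
python3 - <<'E'
from h import *
im=cv2.imread("pics/w1.png")[135:260,232:445]
cv2.imwrite("pics/w1c.png",cv2.resize(im,None,fx=3.75,fy=3.75,interpolation=cv2.INTER_CUBIC))
E
```

```text
(no output)
```

View pics/w1c.png

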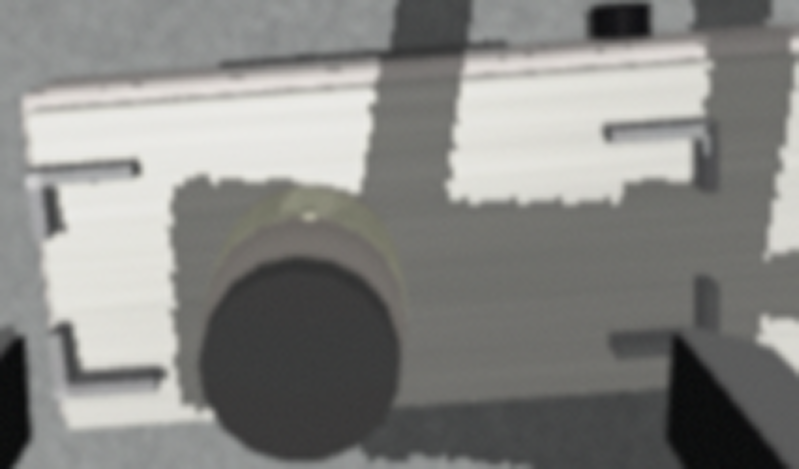

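The enlarged crop (3.75x, offset 232,135) shows the stop arms clearly. The long arms are at (85,171), (655,131), (115,380) and (645,345). The end arms are at (50,210), (66,350), (707,160) and (707,300).

```bash
python3 - <<'E'
from h import *
import json; c=json.load(open("w1.json"))
W=lambda u,v,z=.064:onz("wrist",232+u/3.75-.4,135+v/3.75-.4,z,c)[:2]
F=[W(85,171),W(655,131)];B=[W(115,380),W(645,345)];L=[W(50,210),W(66,350)];R=[W(707,160),W(707,300)]
print(np.round([F,B,L,R],4).tolist())
a=np.mean([np.arctan2(*(q[1]-q[0])) for q in(F,B)]); print("slope deg from y",np.degrees(a))
ey=np.array([np.sin(a),np.cos(a)]);ex=np.array([ey[1],-ey[0]])
m=lambda q,e:np.mean([p@e for p in q])
f,b,l,r=m(F,ex),m(B,ex),m(L,ey),m(R,ey); print("width",b-f,"len",r-l,"centre",(f+b)/2*ex+(l+r)/2*ey)
# platform edges z=.05 
E=[W(25,105,.05),W(700,60,.05)];G=[W(70,425,.05),W(640,392,.05)]
print("edges",m(E,ex),m(G,ex),"mid",(m(E,ex)+m(G,ex))/2,"bay mid",(f+b)/2)
E
```

```text
[[[0.6023, -0.1838], [0.6155, -0.0228]], [[0.6651, -0.1875], [0.6781, -0.032]], [[0.6119, -0.1959], [0.6538, -0.1999]], [[0.626, -0.0091], [0.6672, -0.0128]]]
slope deg from y 4.737021353982003
width 0.06301214545775635 len 0.18745194081286992 centre [ 0.64043706 -0.10447209]
edges 0.5975527501103799 0.697590212350678 mid 0.6475714812305289 bay mid 0.6468770380361072
```

The rack is already over the bay centre. I'll turn it 0.02 rad more and lower it in steps, checking the force.

```bash
python3 -m crank '[[[0.03,0.03,0,0,0,-0.02,0.3],[0,0,-0.5,0,0,0,0.3],[0,0,-0.8,0,0,0,0.3],[0,0,-0.5,0,0,0,0.3],[0,0,-0.3,0,0,0,0.3],[0,0,0,0,0,0,0.3],[0,0,0,0,0,0,0.3]]]'
python3 -m crank '[[[0,0,-0.3,0,0,0,0.3],[0,0,-0.3,0,0,0,0.3],[0,0,0,0,0,0,0.3],[0,0,0,0,0,0,0.3]]]'
python3 -m crank '[[[0,0,-0.3,0,0,0,0.3],[0,0,-0.2,0,0,0,0.3],[0,0,0,0,0,0,0.3],[0,0,0,0,0,0,0.3]]]'
```

```text
t: 13.1
tcp_pos: [0.6408, -0.1048, 0.0944]
ee_rot: [-3.141, -0.0, 1.493]
contact_force: [-0.3, 0.5, -1.8]
finger_gap: 0.0522
gripper_force: 35.0
t: 13.43
tcp_pos: [0.6409, -0.1049, 0.0887]
ee_rot: [-3.141, -0.0, 1.493]
contact_force: [1.1, 0.5, -2.5]
finger_gap: 0.052
gripper_force: 35.0
t: 13.77
tcp_pos: [0.6409, -0.1049, 0.0837]
ee_rot: [-3.141, -0.0, 1.493]
contact_force: [0.3, 0.7, -2.7]
finger_gap: 0.0517
gripper_force: 35.0
```

```bash
python3 -m crank '[[[0,0,-0.3,0,0,0,0.3],[0,0,-0.25,0,0,0,0.3],[0,0,0,0,0,0,0.3],[0,0,0,0,0,0,0.3]]]'
python3 -m crank '[[[0,0,-0.2,0,0,0,0.3],[0,0,0,0,0,0,0.3],[0,0,0,0,0,0,0.3]]]'
```

```text
t: 14.1
tcp_pos: [0.6409, -0.1049, 0.0781]
ee_rot: [-3.141, -0.0, 1.493]
contact_force: [-0.5, -0.0, -2.5]
finger_gap: 0.0518
gripper_force: 35.0
t: 14.35
tcp_pos: [0.6413, -0.105, 0.0767]
ee_rot: [3.141, 0.0, 1.493]
contact_force: [-0.4, -0.4, -1.9]
finger_gap: 0.0518
gripper_force: 35.0
```

```bash
python3 -m crank '[[[0,0,-0.15,0,0,0,0.3],[0,0,0,0,0,0,0.3],[0,0,0,0,0,0,0.3]]]'
python3 -m crank '[[[0,0,-0.1,0,0,0,0.3],[0,0,0,0,0,0,0.3],[0,0,0,0,0,0,0.3]]]'
```

```text
t: 14.6
tcp_pos: [0.6413, -0.105, 0.0767]
ee_rot: [3.14, 0.0, 1.493]
contact_force: [-1.9, 1.0, 5.7]
finger_gap: 0.0517
gripper_force: 35.0
t: 14.85
tcp_pos: [0.6413, -0.105, 0.0766]
ee_rot: [3.14, 0.0, 1.493]
contact_force: [-3.5, 1.6, 8.5]
finger_gap: 0.0519
gripper_force: 35.0
```

```bash
python3 -m crank '[[[0,0,0.1,0,0,0,0.6],[0,0,0,0,0,0,0.8],[0,0,0,0,0,0,1],[0,0,0,0,0,0,1],[0,0,1,0,0,0,1],[0,0,2,0,0,0,1],[0,0,4,0,0,0,1],[0,0,4,0,0,0,1]]]'
python3 -m crank '[[[0,0,4,0,0,0,1],[0,0,4,0,0,0,1],[0,0,3,0,0,0,0.5],[0,0,0,0,0,0,0],[0,0,0,0,0,0,0],[0,0,0,0,0,0,0]]]'
python3 - <<'E'
from h import *
import json
save("wrist","pics/w5.png"); c=robot.calibration("wrist"); json.dump({k:np.array(v).tolist() for k,v in c.items()},open("w5.json","w")); o=robot.get_obs(); print(o["tcp_pos"],o["ee_rot"])
E
```

```text
t: 15.52
tcp_pos: [0.6398, -0.1046, 0.1843]
ee_rot: [-3.137, -0.001, 1.493]
contact_force: [0.8, -0.3, -0.3]
finger_gap: 0.0938
gripper_force: 0.0
t: 16.02
tcp_pos: [0.6409, -0.1049, 0.2942]
ee_rot: [-3.141, -0.0, 1.493]
contact_force: [-0.6, 0.4, 0.3]
finger_gap: 0.0707
gripper_force: 0.0
[ 0.64055305 -0.10481283  0.29274918] [-3.13799777e+00 -6.03015815e-04  1.49274919e+00]
```

View pics/w5.png

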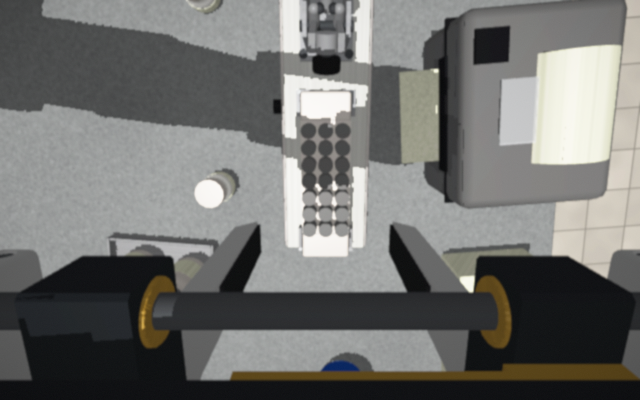

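The rack sits centred on the platform at (326,170), between the platform edges at 281 and 370. The clamp is in line above it at (326,30–65). Next I'll shut the fingers and go over the handle's inner side.

```bash
python3 -m crank '[[[0.1,1.5,0.8,0,0,0,0],[0.2,3,0,0,0,0,0],[0.3,3.5,0,0,0,0,0],[0.3,3.5,0,0,0,0,0],[0.3,3.5,0,0,0,0,0],[0.2,3.3,0,0,0,0,0],[0.2,2,0,0,0,0,0],[0,0.9,0,0,0,0,0]]]' 20
python3 -m crank '[[[0,0,0,0,0,0,0],[0,0,0,0,0,0,0],[0,0,0,0,0,0,0]]]'
python3 - <<'E'
from h import *
o=robot.get_obs(); print(o["tcp_pos"],o["ee_rot"],o["finger_gap"])
save("wrist","pics/w6.png")
E
```

```text
t: 16.73
tcp_pos: [0.6563, 0.1116, 0.3012]
ee_rot: [-3.138, -0.001, 1.498]
contact_force: [-0.1, -0.0, 0.5]
finger_gap: 0.0136
gripper_force: 0.0
t: 16.98
tcp_pos: [0.657, 0.1059, 0.3027]
ee_rot: [-3.141, 0.001, 1.491]
contact_force: [-0.3, -0.0, -0.3]
finger_gap: 0.0005
gripper_force: 0.0
[0.6570076  0.10587244 0.30266951] [-3.14097062e+00  7.83063613e-04  1.49135088e+00] 0.0005468656227239309
```

View pics/w6.png

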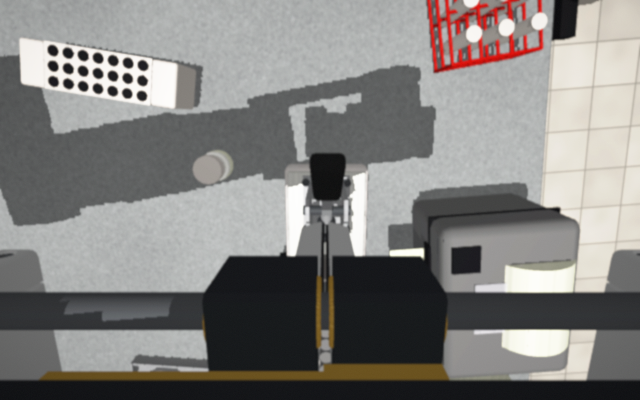

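The shut fingers (column 325) are in line with the black grip (column 327, rows 153–198) and on its inner side. I'll descend and follow the arc.

```bash
python3 -m crank '[[[0,0,-2,0,0,0,0],[0,0,-2.5,0,0,0,0],[0,0,-1.3,0,0,0,0],[0,0,0,0,0,0,0],[0,0,0,0,0,0,0]]]'
python3 -m crank '[[[0.03,0.4,-0.2,0,0,0,0],[0.03,0.4,-0.2,0,0,0,0],[0.05,0.6,-0.3,0,0,0,0],[0.05,0.6,-0.3,0,0,0,0],[0,0,0,0,0,0,0],[0,0,0,0,0,0,0]]]'
```

```text
t: 17.45
tcp_pos: [0.6567, 0.1056, 0.2443]
ee_rot: [-3.14, 0.0, 1.491]
contact_force: [0.3, 0.3, 0.3]
finger_gap: 0.0008
gripper_force: 0.0
t: 17.95
tcp_pos: [0.6585, 0.1279, 0.2347]
ee_rot: [-3.141, 0.0, 1.494]
contact_force: [-1.0, -0.4, -0.4]
finger_gap: 0.0003
gripper_force: 0.0
```

```bash
python3 -m crank '[[[0.05,0.7,-0.5,0,0,0,0],[0.05,0.7,-0.5,0,0,0,0],[0.05,0.65,-0.6,0,0,0,0],[0.05,0.6,-0.6,0,0,0,0],[0.04,0.55,-0.65,0,0,0,0],[0.04,0.5,-0.65,0,0,0,0],[0,0,0,0,0,0,0]]]'
python3 -m crank '[[[0.04,0.45,-0.75,0,0,0,0],[0.03,0.4,-0.75,0,0,0,0],[0.03,0.3,-0.7,0,0,0,0],[0.02,0.25,-0.7,0,0,0,0],[0,0,0,0,0,0,0]]]'
python3 -m crank '[[[0.02,0.2,-0.7,0,0,0,0],[0.02,0.2,-0.7,0,0,0,0],[0,0,0,0,0,0,0],[0,0,0,0,0,0,0]]]'
```

```text
t: 18.53
tcp_pos: [0.6605, 0.1653, 0.1973]
ee_rot: [-3.138, 0.0, 1.494]
contact_force: [0.0, 0.5, -0.0]
finger_gap: 0.0004
gripper_force: 0.0
t: 18.95
tcp_pos: [0.6624, 0.1787, 0.1693]
ee_rot: [-3.14, -0.0, 1.493]
contact_force: [-0.2, -0.1, 0.7]
finger_gap: 0.0002
gripper_force: 0.2
t: 19.28
tcp_pos: [0.6626, 0.1821, 0.1556]
ee_rot: [-3.14, 0.0, 1.493]
contact_force: [0.5, 0.7, -0.4]
finger_gap: 0.0005
gripper_force: 0.0
```

```bash
python3 -m crank '[[[0.01,0.1,-0.5,0,0,0,0],[0,0.05,-0.4,0,0,0,0],[0,0,0,0,0,0,0],[0,0,0,0,0,0,0]]]'
python3 -m crank '[[[0,0,-0.3,0,0,0,0],[0,0,0,0,0,0,0],[0,0,0,0,0,0,0]]]'
python3 - <<'E'
from h import *
t=save("top","pics/t7.png"); s=save("scene","pics/s7.png")
w=save("wrist","pics/w7.png")
# black grip blobs
im=w[120:260,230:430]; m=(im.max(2)<30).astype(np.uint8); n,_,st,ce=cv2.connectedComponentsWithStats(m)
print([(st[i].tolist(),ce[i].round().tolist()) for i in range(1,n) if st[i,4]>100])
E
```

```text
t: 19.62
tcp_pos: [0.6629, 0.1836, 0.1473]
ee_rot: [-3.141, 0.0, 1.493]
contact_force: [0.0, 0.5, -0.1]
finger_gap: 0.0004
gripper_force: 0.0
t: 19.87
tcp_pos: [0.6635, 0.1837, 0.1456]
ee_rot: [3.14, -0.0, 1.493]
contact_force: [-0.1, -0.2, 1.6]
finger_gap: 0.0007
gripper_force: 0.9
[([77, 59, 42, 81, 1913], [97.0, 84.0]), ([0, 138, 86, 2, 165], [42.0, 139.0]), ([104, 138, 87, 2, 168], [147.0, 139.0])]
```

```bash
python3 -m crank '[[[0,0,-0.2,0,0,0,0],[0,0,0,0,0,0,0],[0,0,0,0,0,0,0]]]'
python3 -m crank '[[[0,0,-0.2,0,0,0,0],[0,0,0,0,0,0,0],[0,0,0,0,0,0,0]]]'
```

```text
t: 20.27
tcp_pos: [0.6636, 0.1837, 0.1454]
ee_rot: [3.139, -0.001, 1.493]
contact_force: [-1.8, -0.6, 6.7]
finger_gap: 0.0005
gripper_force: 3.4
t: 20.52
tcp_pos: [0.6637, 0.1837, 0.1453]
ee_rot: [3.138, -0.001, 1.493]
contact_force: [-2.8, -0.7, 11.8]
finger_gap: 0.0008
gripper_force: 5.6
```

That is a hard stop at tip height 145 mm, which matches the locked handle's predicted top face at 146 mm. I'll retreat straight up and check.

```bash
python3 -m crank '[[[0,0,0.5,0,0,0,0],[0,0,1,0,0,0,0],[0,0,3,0,0,0,0],[0,0,4,0,0,0,0],[0,0,4,0,0,0,0],[-2,0,2,0,0,0,0],[-4,0,0,0,0,0,0],[-4,0,0,0,0,0,0]]]'
python3 -m crank '[[[-4,0,0,0,0,0,0],[-4,0,0,0,0,0,0],[-4,0,0,0,0,0,0],[-3,0,0,0,0,0,0],[0,0,0,0,0,0,0],[0,0,0,0,0,0,0]]]'
python3 - <<'E'
from h import *
t=save("top","pics/t8.png"); s=save("scene","pics/s8.png")
a=cv2.resize(t[130:270,230:430,::-1],(800,560)[:2],interpolation=cv2.INTER_CUBIC)[:300]
b=cv2.resize(s[170:300,190:400,::-1],(484,300),interpolation=cv2.INTER_CUBIC)
c=cv2.resize(t[195:270,340:420,::-1],(316,300),interpolation=cv2.INTER_CUBIC)
cv2.imwrite("pics/final.png",np.vstack([a,np.hstack([b,c])]))
E
```

```text
t: 21.18
tcp_pos: [0.5635, 0.1835, 0.2872]
ee_rot: [3.139, -0.001, 1.492]
contact_force: [-0.1, 0.4, 0.5]
finger_gap: 0.0005
gripper_force: 0.0
t: 21.68
tcp_pos: [0.4123, 0.1837, 0.2868]
ee_rot: [3.139, -0.001, 1.494]
contact_force: [0.2, 0.3, -0.1]
finger_gap: 0.0
gripper_force: 0.0
```

View pics/final.png

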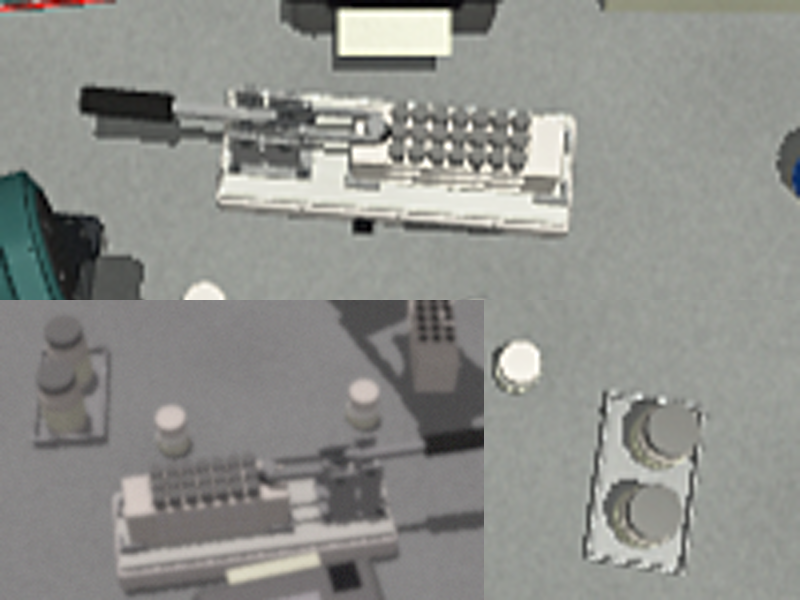

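The handle is level and locked (grip at (125,103)), and the pad is down on the rack's +y landing at about (375,125). The rack is flat in the bay, and both bottles stand in the tray at (670,430) and (648,512). Nothing else has moved and the arm is clear, so I'm handing the job in.

```bash
python3 -c "
from bench import robot
print(robot.close_job())"
```

```text
the job is handed in; nothing more can be done
None
```

The job is handed in at about 22 s of the 72 s limit: the bottle stands upright in the tray beside the spare, the full rack sits flat between the corner stops, and the clamp handle is down at its stop with the pad on the rack's landing; no verdict was returned.

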